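# Make up two pad-printing job kits

## Robot

A 6-joint arm with a two-finger parallel gripper is mounted at the origin on the work surface. World frame = base frame: x ahead of the robot, y to its left, z up, the work surface at z = 0. Lengths are in m, angles in degrees, forces in N, time in s.
With the tool pointing down it reaches from about 0.4 to 0.825 m from the base axis. Payload 7 kg.
Tool frame: the origin (TCP) lies on the centre line of the jaws, within the pads' length; the fingertips stand 19 mm ahead of it and the grasp point (between the pads) is the TCP (r.tip_extent is the distance from the TCP to the fingertips, in m); z points along the fingers, y is the line along which they close (so a half turn about z gives the same grasp; the last joint's range is limited). The gripper opens to 88 mm and grips with 3 to 60 N. Pads are 19 mm wide; open, the fingers measure 130 mm over their backs; the gripper's body (78 mm by 193 mm) begins 47 mm behind the grasp point.
Start: joints at [-53.623, 20.546, 0.682, 0, -70.136, -16.507], TCP at [0.229, -0.635, 0.246] pointing down, gripper open.
Joint ranges: [-176.03, 176.03], [-82.01, 121.73], [-58.28, 71.71], [-173.87, 95.51], [-174.79, -0.11], [-173.66, 173.66]. Speed limits (degrees/s): [136.94, 136.94, 172.46, 180, 180, 180].

## Interface

Orientations are given as [roll, pitch, yaw] about the fixed x, y, z axes, in that order (R = Rz(yaw) Ry(pitch) Rx(roll)).
In Python, from plant import r gives the robot as it stands. The module is installed in compiled form; this text tells all that it offers.
- The arm moves only by the tool jog_arm, never from a script. Its argument "deltas" is a list that holds one entry, the list of rows, each a list of 5 numbers: the opening, from -1 (shut) to 1 (fully open), then the shift along the world's x, y, z in cm, then the turn about the world's z in rad. In form: [[[claw, dx, dy, dz, turn], ...]]. A call has 1 to 8 rows; each row shifts and turns the commanded pose from where the row before left it; what a row does not reach is not made up. A row lasts 1/8 s, in which the tool goes at most 62.5 mm and 10.7 degrees, less where a joint would pass 70% of its speed; a pose out of reach is approached as far as the arm can. A call with a gripper value outside its range is refused whole. The fingers move at their own pace and stop on an object; "force" is the grip in N (left out, the last holds). Time passes only in rows, so rows that do not move let the fingers close. It gives the time, the measured TCP pose, the force, the opening and the grip force at its end, in the units of the state.
- r.get_state(): the state, without advancing time (a new reading comes with each control period).
- r.capture(name): name is "scene" or "side" or "wrist"; returns the picture (420x560x3 uint8, blue, green, red); there is no depth.
- r.camera_info(name): a dict with "fx", "fy", "cx", "cy" (pixels), "k1" (the pictures are not rectified: a ray, as slopes to the right and down, at radius r is drawn at 1 + k1 r^2 times it, then the intrinsics apply), "view" (4x4, takes a point from world to camera coordinates). Camera axes: x right, y up, looking along -z (the intrinsics and any distortion apply to the point x, -y, -z); pixel columns grow to the right and rows downward; lengths in m; the calibration is good to about 2 mm. A picture is of the moment at which its call begins: read the wrist's pose just before it. camera_info takes no time and is no camera call; for the wrist camera it gives the pose at the moment of the call.
- r.close_job(): hands the job in; it is judged then, once.
The state is a dict: "time_s": time; "joints": joint angles; "qd": joint speeds; "joint_torque": joint torques, N m; "tcp_pos": TCP position; "eef_rot": TCP orientation; "contact_force": force on the tool from outside, world axes, zero at the start; "moment": the same for the moment, N m; "gripper_width": finger opening in m; "gripper_force": force on a finger pad.
Only numpy, scipy, OpenCV 4.12 (cv2) and the standard library are available. Lean on these libraries where they do the work, as an engineer would, in place of code of your own. Each camera call takes 0.05 s, during which the arm holds its last target. There are 200 camera calls.

## Task

Make up the kits for the next two pad-printing jobs: into the blue tray go the red dome pad, the white cap nest and the jar of blue ink; into the yellow tray go the long red bar pad and the jar of black ink. Set each thing down upright, without dropping it, fully home in the foam pocket cut for it. Leave the spare grey pad and the green ink jar where they stand.

Things in the scene. Friction and masses are not known exactly. Their poses are not given: they have to be found in the camera images.
- dome_pad: red silicone printing pad with a domed tip on a square aluminium base: base 50 x 50 x 12 mm, above it a straight-sided red block 44 x 44 mm from 12 to 44 mm height (grip here, across x or y), dome above to 62 mm. About 0.16 kg. Origin at the centre of its underside; x and y along the base's edges, z up.
- bar_pad: long red silicone printing pad with a rounded ridge on an oblong aluminium base: base 110 (x) x 40 (y) x 12 mm, above it a straight-sided red block 100 x 32 mm from 12 to 44 mm height (grip across its y), ridge above to 58 mm. About 0.24 kg. Origin at the centre of its underside; x along its length, z up.
- cap_nest: cap nest: white round post on an oblong aluminium base: base 70 (x) x 46 (y) x 12 mm, post 40 mm diameter from 12 to 52 mm height (grip here), small stub on top to 56 mm. About 0.18 kg. Origin at the centre of its underside; x along the base's length, z up.
- blue_jar: screw-top ink jar standing upright, 52 mm diameter, 66 mm tall, straight-sided, about 0.15 kg, blue lid and blue band on a white body. Origin at the centre of its underside, z up; its yaw has no meaning.
- black_jar: screw-top ink jar standing upright, 52 mm diameter, 66 mm tall, straight-sided, about 0.15 kg, black lid and black band on a white body. Origin at the centre of its underside, z up; its yaw has no meaning.
- green_jar: SPARE, not wanted: screw-top ink jar standing upright, 52 mm diameter, 66 mm tall, straight-sided, about 0.15 kg, green lid and green band on a white body. Origin at the centre of its underside, z up; its yaw has no meaning.
- grey_pad: SPARE, not wanted: light grey conical silicone pad on a round aluminium base 52 mm in diameter, 67 mm tall overall. Origin at the centre of its underside, z up.
- cap_tray: fixed kit tray, blue rim and pocket floors, black foam; 312 (x) x 114 (y) x 15 mm. Origin: centre of underside, z up. Job card sticks out 30 mm at its -x end. Pockets at y = 0, 10 mm deep, floor 4 mm above underside, about 8 mm free round the thing: round 68 mm at x = -96 mm (jar); square 66 mm at x = -9 mm (dome pad); oblong 86 (x) x 62 (y) mm at x = +87 mm (nest, its x along tray x, either way).
- panel_tray: fixed kit tray, yellow rim and pocket floors, black foam; 312 (x) x 114 (y) x 15 mm. Origin: centre of underside, z up. Job card sticks out 30 mm at its -x end. Pockets at y = 0, 10 mm deep, floor 4 mm above underside, about 8 mm free round the thing: round 68 mm at x = -96 mm (jar); long 126 (x) x 56 (y) mm at x = +55 mm (bar pad, its x along tray x, either way round).
Not all that is in view belongs to the job. Of the things that look like the blue_jar, the smaller one is meant.

How it is judged:
By the outcome, as a careful person would: the job done as asked, in the order asked, and still so for the second after the job is handed in, with the robot touching nothing.
It also fails if it takes over 120 s, if anything falls off the work surface, if the arm or the gripper's body presses on something with over 40 N, if the wrist force passes 120 N, or if a joint passes its speed limit or range.

## Working session

There is one attempt and no reset: what is moved stays moved. The work goes in short steps, Python scripts to look and compute and a tool call to move; the robot and the scene stay as the last step left them, time stands still between calls to the robot, and variables do not carry over. Pictures are saved under pics/ and viewed, at most 16 in all, crops included, and the job is handed in when it is done.

Besides the shell and the picture viewer there is one more tool, called after ">>>" by a JSON object that holds its "api" and its "payload". jog_arm: Moves the arm, as the interface text tells. Its arguments: {"type":"object","properties":{"deltas":{"type":"array"},"force":{"type":"number"}},"required":["deltas"]}

```bash
mkdir -p pics
cat > h.py <<'E'
import numpy as np, cv2
from plant import r
def snap(cam,name):
    im=r.capture(cam); cv2.imwrite(f'pics/{name}.png',im); return im
def ray(cam,u,v,info=None):
    c=info or r.camera_info(cam); x=(u-c['cx'])/c['fx']; y=(v-c['cy'])/c['fy']
    rd=np.hypot(x,y); s=rd
    for _ in range(30): s=rd/(1+c['k1']*s*s)
    k=s/rd if rd>0 else 1
    V=np.array(c['view']); R=V[:3,:3]; t=V[:3,3]
    return -R.T@t, R.T@np.array([x*k,-y*k,-1])
def at(cam,u,v,z,info=None):
    o,d=ray(cam,u,v,info); return o+d*(z-o[2])/d[2]
def proj(cam,p,info=None):
    c=info or r.camera_info(cam); V=np.array(c['view']); q=V[:3,:3]@np.array(p)+V[:3,3]
    x,y=q[0]/-q[2],-q[1]/-q[2]; k=1+c['k1']*(x*x+y*y)
    return c['fx']*x*k+c['cx'],c['fy']*y*k+c['cy']
E
python3 - <<'E'
from h import *
for c in ('scene','side','wrist'):
    i=r.camera_info(c); V=np.array(i['view']); print(c,i['fx'],i['k1'],-V[:3,:3].T@V[:3,3],-V[2,:3])
    im=snap(c,c)
    cv2.imwrite(f'pics/{c}_b.png',cv2.resize(im,(800,600)))
print(r.get_state())
E
```

```text
scene 400.21188232785266 -0.10993701539416857 [ 1.21204676 -0.22655255  0.59900309] [-0.77211483  0.25292499 -0.58298169]
side 533.3157193311368 -0.13959090504126778 [0.11410045 0.65160219 0.82144943] [ 0.34356518 -0.60381203 -0.71928715]
wrist 334.09766203080835 -0.014221700005540528 [ 0.16535811 -0.65960075  0.38355144] [ 0.23931442  0.08763384 -0.96697928]
{'time_s': 0.15, 'joints': array([-5.36215842e+01,  2.05820954e+01,  6.47083680e-01, -1.51026185e-02,
       -7.01367869e+01, -1.65060916e+01]), 'qd': array([-0.0908599 , -0.15112514,  0.08441014,  0.04099658, -0.08266627,
        0.09596132]), 'joint_torque': array([-1.21602468e-03, -5.83274496e+01,  2.93291098e+01,  7.00120255e+00,
        8.79638479e-03, -1.27239678e-04]), 'tcp_pos': array([ 0.22930456, -0.63449357,  0.24484499]), 'eef_rot': array([ 1.79927126e+02, -6.78681023e-03, -1.60132812e+02]), 'contact_force': array([ 0.23310232, -1.20119068,  0.25305813]), 'moment': array([-0.05453011,  0.01417914, -0.01890889]), 'gripper_force': 0.0, 'gripper_width': 0.08757732293202715}
```

View pics/scene_b.png

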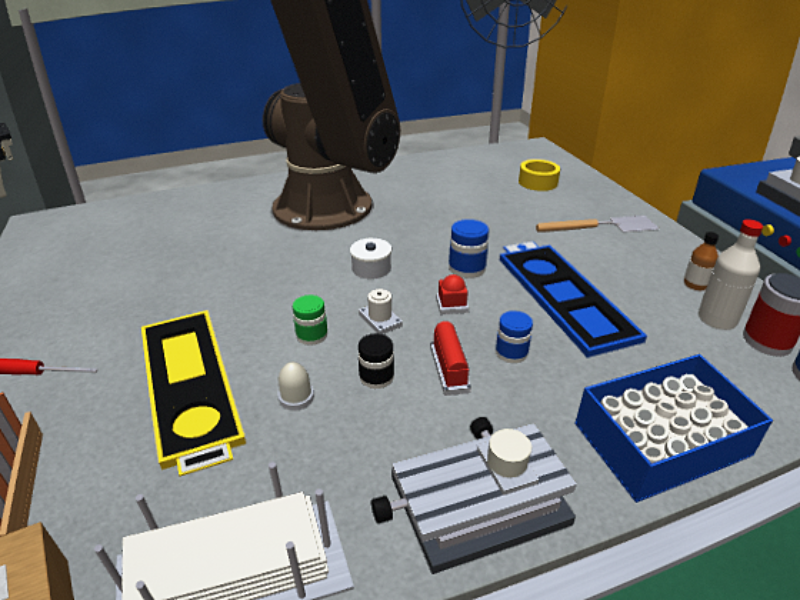

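View pics/side_b.png

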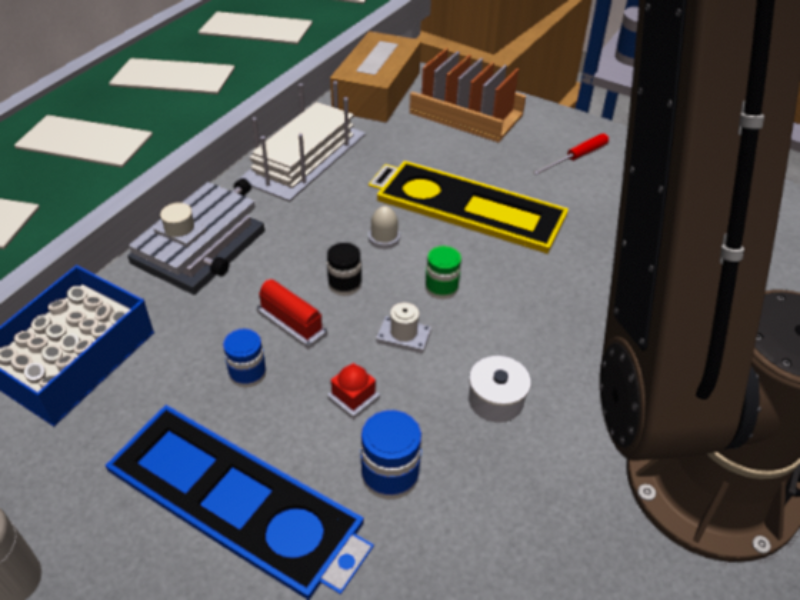

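The scene and side views show all wanted things and both trays: blue tray lower left in side, yellow at left in scene. The small blue jar is at side (245,355), the large one at (390,450). I'll enlarge crops next.

Run:
```python
from h import *
def crop(n,x,y,w,h,s,out): cv2.imwrite(f'pics/{out}.png',cv2.resize(cv2.imread(f'pics/{n}.png')[y:y+h,x:x+w],None,fx=s,fy=s,interpolation=cv2.INTER_CUBIC))
crop('side',150,150,250,187,3.2,'c1')
crop('side',70,270,200,150,4,'c2')
crop('scene',90,205,100,130,4.5,'c3')
```

```text
(no output)
```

View pics/c1.png

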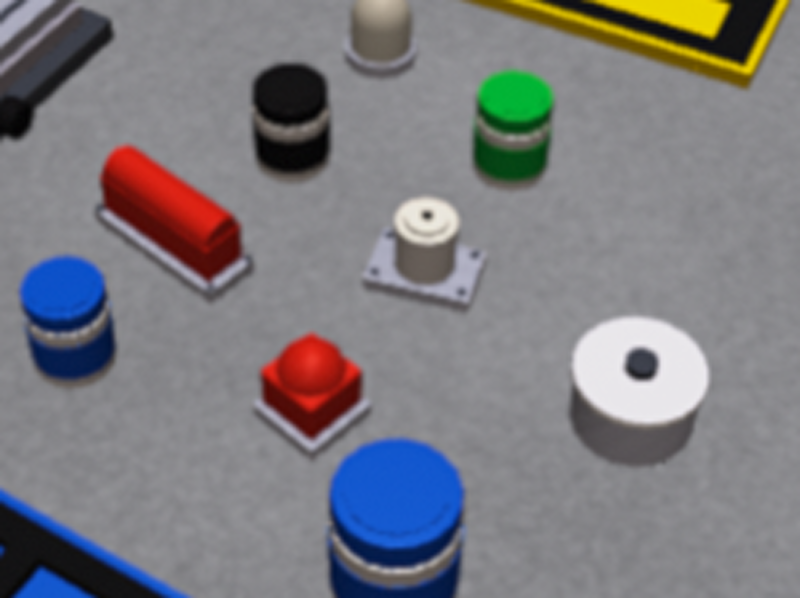

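View pics/c2.png

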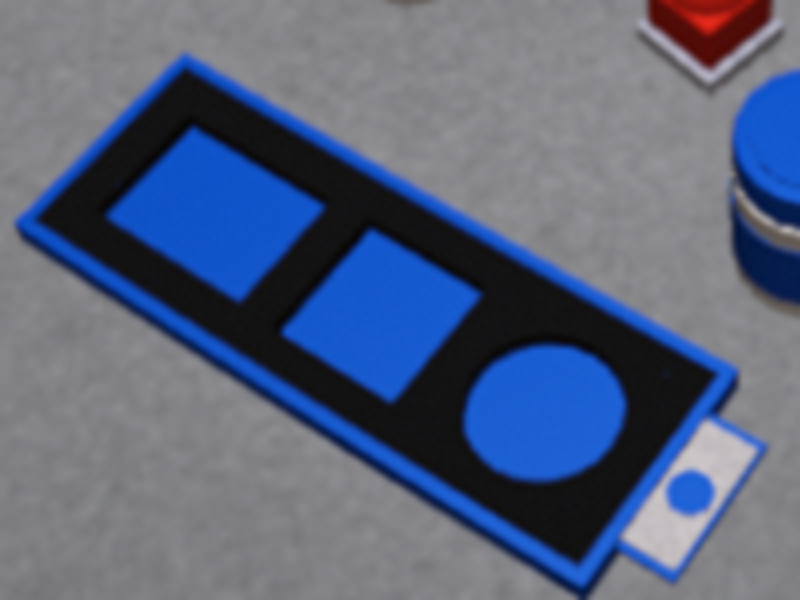

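View pics/c3.png

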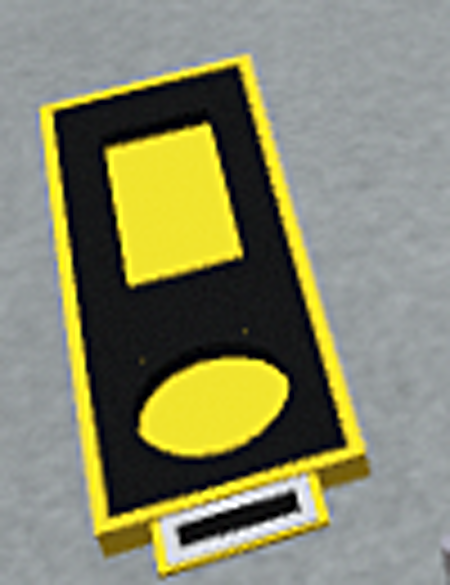

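c1 shows the dome base corners at about (257,402), (312,446) and (369,404). The bar base is at (98,209), (210,288), (250,262), and the nest base at (365,279), (468,302), (486,258). The jar tops are at blue (64,287) and black (291,91). c2 shows the blue tray corners and c3 the yellow ones.

Run:
```python
from h import *
def P(cam,o,s,pts,z): return np.array([at(cam,o[0]+(x+.5)/s-.5,o[1]+(y+.5)/s-.5,z)[:2] for x,y in pts])
def tray(n,cam,o,s,pts):
    q=P(cam,o,s,pts,.015); c=q.mean(0); xd=(q[0]+q[1]-q[2]-q[3])/2; yd=[np.linalg.norm(q[0]-q[1]),np.linalg.norm(q[2]-q[3])]
    print(n,c.round(4),'len',np.linalg.norm(xd).round(4),'w',np.round(yd,4),'yaw',np.degrees(np.arctan2(xd[1],xd[0])).round(2))
    d=xd/np.linalg.norm(xd); return c,d
c,d=tray('cap','side',(70,270),4,[(185,55),(18,222),(583,588),(738,374)])
for n,x in (('jar',-.096),('dome',-.009),('nest',.087)): print(n,(c+d*x).round(4))
print(P('side',(70,270),4,[(546,413),(381,315),(216,214)],.004).round(4).tolist())
c,d=tray('panel','scene',(90,205),4.5,[(40,107),(248,57),(367,460),(100,530)])
for n,x in (('jar',-.096),('bar',.055)): print(n,(c+d*x).round(4))
print(P('scene',(90,205),4.5,[(214,407),(175,203)],.004).round(4).tolist())
o=(150,150)
for n,pts in (('dome',[(257,402),(312,446),(369,404)]),('bar',[(98,209),(210,288),(250,262)]),('nest',[(365,279),(468,302),(486,258)])):
    q=P('side',o,3.2,pts,.012); e=np.diff(q,axis=0)
    print(n,((q[0]+q[2])/2).round(4),'edges',np.linalg.norm(e,axis=1).round(4),'yaws',np.degrees(np.arctan2(e[:,1],e[:,0])).round(1))
print('blue,black',P('side',o,3.2,[(64,287),(291,91)],.066).round(4).tolist(), 'others', P('side',o,3.2,[(515,98)],.066).round(4).tolist(),P('side',o,3.2,[(380,50)],.0).round(4).tolist(),'bigblue/tin ground', P('side',o,3.2,[(640,420),(396,600)],.0).round(4).tolist())
# scene check, 800x600 picture coordinates
S=800/560
Q=lambda u,v,z: at('scene',(u+.5)/S-.5,(v+.5)/S-.5,z)[:2].round(4).tolist()
print('scene: blue',Q(516,320,.066),'black',Q(376,345,.066),'nest top',Q(379,296,.056),'green',Q(309,304,.066))
print(r.get_state()['tcp_pos'])
```

```text
cap [0.5117 0.3347] len 0.3118 w [0.1116 0.1124] yaw -0.87
jar [0.4158 0.3362]
dome [0.5028 0.3348]
nest [0.5987 0.3334]
[[0.4173, 0.3337], [0.5056, 0.3332], [0.6016, 0.332]]
panel [ 0.5167 -0.3287] len 0.3121 w [0.1131 0.1115] yaw -174.67
jar [ 0.6122 -0.3198]
bar [ 0.4619 -0.3338]
[[0.6074, -0.3214], [0.4575, -0.3327]]
dome [0.4658 0.1274] edges [0.0468 0.0458] yaws [ 167.2 -105.7]
bar [0.6185 0.0584] edges [0.1055 0.0332] yaws [ 169.8 -105.9]
nest [ 0.4626 -0.0026] edges [0.0679 0.0402] yaws [-165.3  -77.9]
blue,black [[0.6152, 0.1665], [0.5954, -0.0506]] others [[0.4652, -0.1228]] [[0.6063, -0.1849]] bigblue/tin ground [[0.2948, 0.0278], [0.3575, 0.2124]]
scene: blue [0.616, 0.1675] black [0.6011, -0.0522] nest top [0.4714, -0.0069] green [0.4688, -0.1231]
[ 0.22930456 -0.63449357  0.24484499]
```

Positions agree with reach, tray length (312 mm) and between cameras to within a few mm. I'll move to a wrist-camera survey pose.

>>> {"api": "jog_arm", "payload": {"deltas": [[[1,3,4,0,0.12],[1,3,4,0,0.12],[1,3,4,0,0.12],[1,3,4,0,0.12],[1,3,4,0,0.12],[1,3,4,0,0.12],[1,3,4,0,0.12],[1,3,4,0,0.12]]]}}

```text
time_s: 1.15
tcp_pos: [0.4701, -0.3133, 0.2455]
eef_rot: [180.0, 0.0, -104.9]
contact_force: [0.3, 0.1, -0.3]
gripper_width: 0.0876
gripper_force: 0.0
```

>>> {"api": "jog_arm", "payload": {"deltas": [[[1,1,5,0,0],[1,1,5,0,0],[1,1,5,0,0],[1,1,5,0,0],[1,0.5,5,0,0],[1,0.5,5,0,0],[1,0,4,0,0],[1,0,0,0,0]]]}}

```text
time_s: 2.15
tcp_pos: [0.5193, 0.0274, 0.2454]
eef_rot: [180.0, 0.0, -104.9]
contact_force: [0.6, -0.1, -0.4]
gripper_width: 0.0877
gripper_force: 0.0
```

Run:
```python
from h import *
import json
i=r.camera_info('wrist'); json.dump({k:(np.array(v).tolist()) for k,v in i.items()},open('w1.json','w'))
im=snap('wrist','w1'); cv2.imwrite('pics/w1_b.png',cv2.resize(im,(800,600),interpolation=cv2.INTER_CUBIC))
s=r.get_state(); print(s['joints'],s['tcp_pos'],s['eef_rot'],s['time_s'])
```

```text
[ 2.45428401e+01  5.89337769e+00 -1.86799222e+01 -6.64918454e-03
 -6.54520032e+01 -3.95297250e+01] [0.51920966 0.02627803 0.24536783] [ 1.79976635e+02 -1.14409981e-02 -1.04989646e+02] 2.2
```

View pics/w1_b.png

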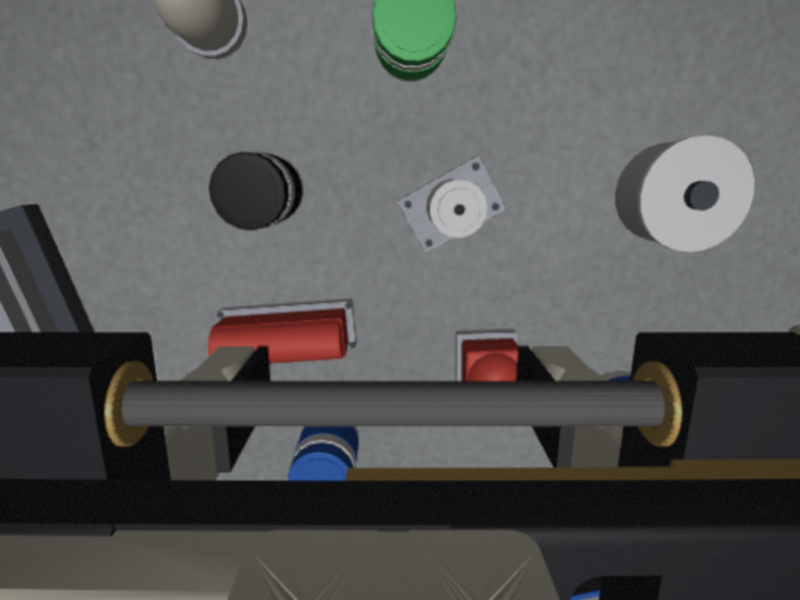

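The wrist view shows the nest base corners at (399,204), (478,157), (505,209) and (427,251), and its top centre at (459,210). The black lid is centred at (248,190), the dome base's rear edge runs (457,333)–(516,331), and the bar's rear edge runs (219,312)–(351,300).

Run:
```python
from h import *
import json
i=json.load(open('w1.json')); S=800/560
Q=lambda u,v,z: at('wrist',(u+.5)/S-.5,(v+.5)/S-.5,z,i)[:2]
def edge(n,a,b,z): a,b=Q(*a,z),Q(*b,z); d=b-a; print(n,a.round(4),b.round(4),'len',np.linalg.norm(d).round(4),'yaw',np.degrees(np.arctan2(d[1],d[0])).round(1))
q=np.array([Q(*p,.012) for p in [(399,204),(478,157),(505,209),(427,251)]]); print('nest',q.mean(0).round(4)); 
edge('nl',(399,204),(478,157),.012); edge('nl2',(427,251),(505,209),.012); edge('ns',(399,204),(427,251),.012); edge('ns2',(478,157),(505,209),.012)
print('nest top',Q(459,210,.056).round(4),'black',Q(248,190,.066).round(4),'green',Q(414,18,.066).round(4))
edge('dome',(457,333),(516,331),.012); edge('bar',(219,312),(351,300),.012); edge('bars',(351,300),(355,347),.012)
# triangulate big blue jar lid: side (391,437), scene (469,232)
def pix(c,u,v): return ray(c,(u+.5)/S-.5,(v+.5)/S-.5)
def tri(a,b):
    (o1,d1),(o2,d2)=a,b; A=np.c_[d1,-d2]; t=np.linalg.lstsq(A,o2-o1,rcond=None)[0]; return ((o1+d1*t[0]+o2+d2*t[1])/2).round(3), np.linalg.norm(o1+d1*t[0]-o2-d2*t[1]).round(4)
print('big',tri(pix('side',391,437),pix('scene',469,232)),'tin knob',tri(pix('side',501,377),pix('scene',371,246)))
print('black',tri(pix('side',344,256),pix('scene',376,345)),'blue',tri(pix('side',243,342),pix('scene',515,320)))
```

```text
nest [ 0.4645 -0.0052]
nl [ 0.5035 -0.017 ] [ 0.4375 -0.0353] len 0.0685 yaw -164.5
nl2 [0.4915 0.0238] [0.4257 0.0076] len 0.0678 yaw -166.2
ns [ 0.5035 -0.017 ] [0.4915 0.0238] len 0.0425 yaw 106.4
ns2 [ 0.4375 -0.0353] [0.4257 0.0076] len 0.0445 yaw 105.4
nest top [ 0.465  -0.0054] black [ 0.5961 -0.0545] green [ 0.4666 -0.1243]
dome [0.484  0.0961] [0.4367 0.1069] len 0.0485 yaw 167.1
bar [0.6671 0.0287] [0.5603 0.0467] len 0.1082 yaw 170.4
bars [0.5603 0.0467] [0.5684 0.0862] len 0.0404 yaw 78.5
big (array([0.364, 0.204, 0.082]), np.float64(0.0004)) tin knob (array([0.3  , 0.03 , 0.051]), np.float64(0.0023))
black (array([ 0.596, -0.051,  0.062]), np.float64(0.0009)) blue (array([0.615, 0.166, 0.066]), np.float64(0.0005))
```

Estimates agree to about 2 mm. I'll fetch the dome pad, closing along y to keep the gripper body clear of the big jar.

>>> {"api": "jog_arm", "payload": {"deltas": [[[1,-0.6,1.1,-0.6,0.177],[1,-0.6,1.1,-0.6,0.177],[1,-0.6,1.1,-0.6,0.177],[1,-0.6,1.1,-0.6,0.177],[1,-0.6,1.1,-0.6,0.177],[1,-0.6,1.1,-0.6,0.177],[1,-0.6,1.1,-0.6,0.177],[1,-0.6,1.1,-0.6,0.177]]]}}

```text
time_s: 3.2
tcp_pos: [0.4712, 0.1124, 0.1973]
eef_rot: [180.0, 0.0, -23.7]
contact_force: [0.1, -0.1, 0.8]
gripper_width: 0.0876
gripper_force: 0.0
```

>>> {"api": "jog_arm", "payload": {"deltas": [[[1,-0.5,1.1,-2,0.177],[1,0,0,-3,0],[1,0,0,-2,0],[1,0,0,0,0]]]}}

```text
time_s: 3.7
tcp_pos: [0.4656, 0.1227, 0.1263]
eef_rot: [179.8, 0.1, -13.9]
contact_force: [-0.1, 0.6, 0.1]
gripper_width: 0.0876
gripper_force: 0.0
```

Run:
```python
from h import *
i=r.camera_info('wrist')
im=snap('wrist','w2'); cv2.imwrite('pics/w2_b.png',cv2.resize(im,(800,600),interpolation=cv2.INTER_CUBIC))
s=r.get_state(); print(s['joints'],s['tcp_pos'],s['eef_rot'],s['time_s'])
S=800/560
for n,p in (('dome top',(.466,.1265,.062)),('base+x edge',(.4903,.1206,.012)),('block +x',(.4874,.1213,.044))): print(n,np.round(np.array(proj('wrist',p,i))*S,1))
```

```text
[ 3.82414681e+01  9.09942448e+00 -3.22672152e+01  1.57408418e-02
 -4.87147572e+01  3.78425682e+01] [0.46638509 0.12325746 0.12744637] [ 1.79928473e+02  4.06080727e-02 -1.39055947e+01] 3.75
dome top [380.  332.7]
base+x edge [381.6 258.2]
block +x [380.4 276.2]
```

View pics/w2_b.png

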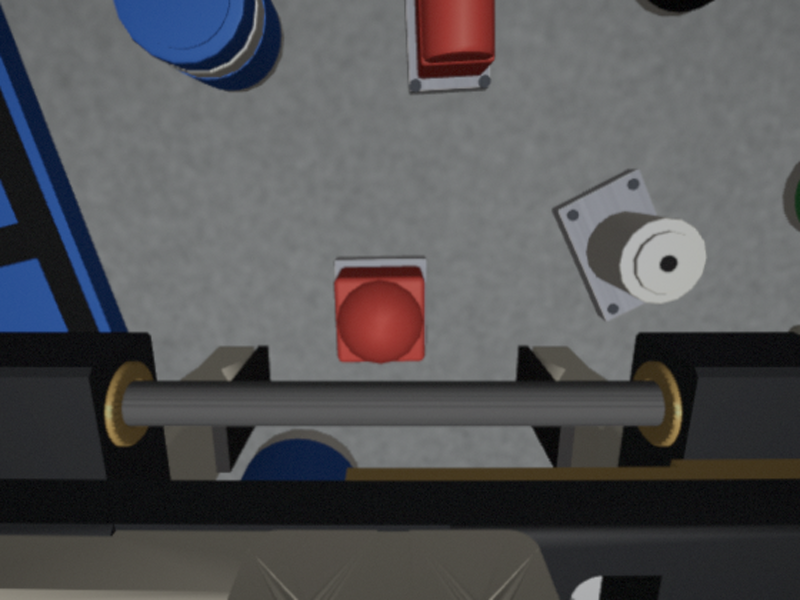

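The dome pad's base edge at (335–425,258) lies square to the jaws and matches the prediction, so I descend.

>>> {"api": "jog_arm", "payload": {"deltas": [[[1,0,0.3,-2,0],[1,0,0,-2,0],[1,0,0,-2,0],[1,0,0,-1.5,0],[1,0,0,-1,0],[1,0,0,0,0]]]}}

```text
time_s: 4.5
tcp_pos: [0.4666, 0.127, 0.0427]
eef_rot: [180.0, 0.0, -13.9]
contact_force: [-0.5, 0.2, 0.1]
gripper_width: 0.0876
gripper_force: 0.0
```

>>> {"api": "jog_arm", "payload": {"deltas": [[[1,0,0,-0.7,0],[1,0,0,0,0],[-1,0,0,0,0],[-1,0,0,0,0],[-1,0,0,0,0],[-1,0,0,0,0],[-1,0,0,0,0],[-1,0,0,0,0]]], "force": 18}}

```text
time_s: 5.5
tcp_pos: [0.4666, 0.1274, 0.0356]
eef_rot: [-180.0, -0.0, -13.8]
contact_force: [0.1, 0.8, 1.1]
gripper_width: 0.0437
gripper_force: 18.0
```

>>> {"api": "jog_arm", "payload": {"deltas": [[[-1,0,0,1,0],[-1,0,0,2,0],[-1,0,0,2,0],[-1,0,0,2,0],[-1,0.4,2,1,0],[-1,0.6,3,0,0.045],[-1,0.6,3,0,0.045],[-1,0.6,3,0,0.045]]]}}

```text
time_s: 6.5
tcp_pos: [0.4885, 0.2391, 0.1153]
eef_rot: [180.0, 0.0, -6.0]
contact_force: [0.7, -0.1, -1.6]
gripper_width: 0.0437
gripper_force: 18.0
```

>>> {"api": "jog_arm", "payload": {"deltas": [[[-1,0.6,3,0,0.045],[-1,0.5,3,0,0.045],[-1,0.4,2.5,0,0],[-1,0,1.2,0,0],[-1,0,0,0,0],[-1,0,0,0,0]]]}}

```text
time_s: 7.25
tcp_pos: [0.5031, 0.3334, 0.1155]
eef_rot: [180.0, 0.0, -1.0]
contact_force: [0.5, 0.5, -1.2]
gripper_width: 0.044
gripper_force: 18.0
```

Run:
```python
from h import *
i=r.camera_info('wrist')
im=snap('wrist','w3'); cv2.imwrite('pics/w3_b.png',cv2.resize(im,(800,600),interpolation=cv2.INTER_CUBIC))
s=r.get_state(); print(s['tcp_pos'],s['eef_rot'],s['gripper_width'])
S=800/560; c=np.array([.5117,.3347]); a=np.radians(-.87); R=np.array([[np.cos(a),-np.sin(a)],[np.sin(a),np.cos(a)]])
for p in [(.156,.057,.015),(.156,-.057,.015),(.087+.043,.031,.004),(.087+.043,-.031,.004),(.087-.043,-.031,.015)]:
    w=c+R@np.array(p[:2]); print(p,np.round(np.array(proj('wrist',[*w,p[2]],i))*S,1))
```

```text
[0.50317895 0.33332909 0.11558125] [ 1.79983561e+02  1.97420154e-02 -1.00719477e+00] 0.0436196409604817
(0.156, 0.057, 0.015) [254.1 -52.8]
(0.156, -0.057, 0.015) [514.6 -53.5]
(0.13, 0.031, 0.004) [319.4  20.2]
(0.13, -0.031, 0.004) [450.7  19.8]
(0.044, -0.031, 0.015) [448.6 206.1]
```

View pics/w3_b.png

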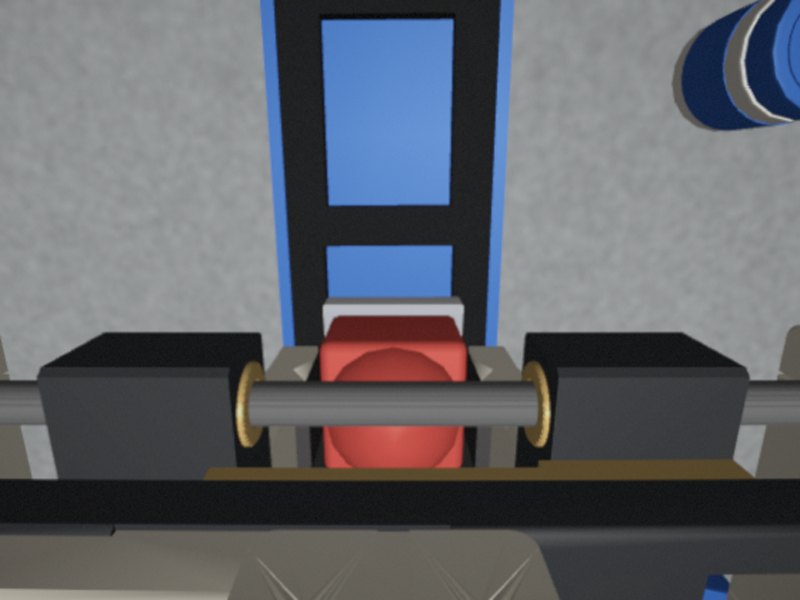

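Pocket edges at (322,18), (453,18) and (450,206) match the predictions within about 1 mm, and the pad sits over its pocket. I lower it.

>>> {"api": "jog_arm", "payload": {"deltas": [[[-1,0,0,-2,0],[-1,0,0,-2,0],[-1,0,0,-1.5,0],[-1,0,0,-1,0],[-1,0,0,-0.5,0],[-1,0,0,-0.3,0],[-1,0,0,-0.2,0],[-1,0,0,0,0]]]}}

```text
time_s: 8.3
tcp_pos: [0.5035, 0.3343, 0.0407]
eef_rot: [-180.0, -0.0, -1.0]
contact_force: [0.6, 0.4, -1.8]
gripper_width: 0.0439
gripper_force: 18.0
```

>>> {"api": "jog_arm", "payload": {"deltas": [[[-1,0,0,-0.1,0],[-1,0,0,0,0],[-1,0,0,0,0]]]}}

```text
time_s: 8.68
tcp_pos: [0.5034, 0.3342, 0.0397]
eef_rot: [-180.0, -0.0, -1.0]
contact_force: [-0.4, 0.3, -2.1]
gripper_width: 0.0441
gripper_force: 18.0
```

>>> {"api": "jog_arm", "payload": {"deltas": [[[-1,0,0,-0.05,0],[-1,0,0,0,0],[-1,0,0,0,0]]]}}

```text
time_s: 9.05
tcp_pos: [0.5034, 0.3343, 0.0396]
eef_rot: [-180.0, -0.0, -0.9]
contact_force: [-1.9, -0.8, 6.2]
gripper_width: 0.0441
gripper_force: 18.0
```

Contact at floor height, so I release, rise and go to the nest.

>>> {"api": "jog_arm", "payload": {"deltas": [[[0.6,0,0,0,0],[0.6,0,0,0,0],[0.6,0,0,0,0],[0.6,0,0,1,0],[1,0,0,2,0],[1,0,0,3,0],[1,0,-2,2,0],[1,-0.4,-4,0,0.028]]]}}

```text
time_s: 10.05
tcp_pos: [0.5007, 0.2755, 0.1216]
eef_rot: [-179.8, -0.2, 0.8]
contact_force: [0.3, -0.9, -0.5]
gripper_width: 0.0874
gripper_force: 0.0
```

>>> {"api": "jog_arm", "payload": {"deltas": [[[1,-0.6,-5,0,0.05],[1,-0.6,-5,0,0.05],[1,-0.6,-5,0,0.05],[1,-0.6,-5,0,0.05],[1,-0.6,-5,0,0.05],[1,-0.5,-2.5,0,0],[1,0,-0.4,0,0],[1,0,0,0,0]]]}}

```text
time_s: 11.05
tcp_pos: [0.4649, -0.0046, 0.1196]
eef_rot: [-180.0, -0.1, 14.9]
contact_force: [0.2, -0.2, 0.8]
gripper_width: 0.0874
gripper_force: 0.0
```

Run:
```python
from h import *
i=r.camera_info('wrist')
im=snap('wrist','w4'); s=r.get_state(); print(s['tcp_pos'],s['eef_rot'],s['time_s'])
se=snap('side','s2')
cv2.imwrite('pics/m4.png',np.hstack([cv2.resize(im[60:320],(400,186)) if 0 else im[120:280,130:430],se[270:430,60:310]][0:1]+[cv2.copyMakeBorder(se[270:420,60:310],0,10,0,0,cv2.BORDER_CONSTANT)]))
for p in [(.4645,-.0054,.056)]: print(np.round(proj('wrist',p,i),1))
a=np.radians(15);R=np.array([[np.cos(a),-np.sin(a)],[np.sin(a),np.cos(a)]])
for q in [(.035,.023),(.035,-.023)]: print(np.round(proj('wrist',[*(np.array([.4645,-.0054])+R@q),.012],i),1))
```

```text
[ 0.46494215 -0.00423046  0.11946603] [-1.79997508e+02 -5.37348669e-02  1.49754543e+01] 11.1
[273.  232.3]
[242.1 168.3]
[304.3 168.3]
```

View pics/m4.png

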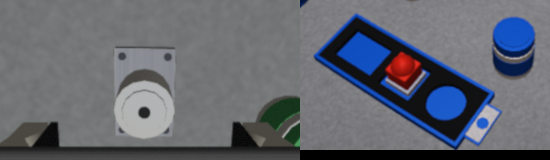

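The dome pad is seated in its pocket. The nest top is at (274,232) and its base corners at (244,167) and (305,167), matching the prediction within 1–2 px.

>>> {"api": "jog_arm", "payload": {"deltas": [[[1,0,-0.1,-2,0],[1,0,0,-2,0],[1,0,0,-2,0],[1,0,0,-1.3,0],[1,0,0,-0.7,0],[1,0,0,-0.35,0],[1,0,0,0,0]]]}}

```text
time_s: 12.02
tcp_pos: [0.4646, -0.0057, 0.0357]
eef_rot: [180.0, -0.0, 15.0]
contact_force: [0.4, -0.1, 0.9]
gripper_width: 0.0878
gripper_force: 0.0
```

>>> {"api": "jog_arm", "payload": {"deltas": [[[-1,0,0,0,0],[-1,0,0,0,0],[-1,0,0,0,0],[-1,0,0,0,0],[-1,0,0,0,0],[-1,0,0,0,0],[-1,0,0,0,0]]], "force": 22}}

```text
time_s: 12.9
tcp_pos: [0.4644, -0.0057, 0.0356]
eef_rot: [-180.0, -0.0, 15.0]
contact_force: [-0.6, 0.7, 0.3]
gripper_width: 0.0396
gripper_force: 22.0
```

>>> {"api": "jog_arm", "payload": {"deltas": [[[-1,0,0,1,0],[-1,0,0,2,0],[-1,0,0,3,0],[-1,0.4,1,2,0],[-1,1.2,3,1,-0.03],[-1,1.6,4,0,-0.05],[-1,1.6,4,0,-0.05],[-1,1.6,4,0,-0.05]]]}}

```text
time_s: 13.9
tcp_pos: [0.5286, 0.1553, 0.1262]
eef_rot: [-180.0, -0.0, 4.6]
contact_force: [-0.4, -0.8, -1.6]
gripper_width: 0.0394
gripper_force: 22.0
```

>>> {"api": "jog_arm", "payload": {"deltas": [[[-1,1.6,4,0,-0.05],[-1,1.6,4,0,-0.047],[-1,1.6,4,0,0],[-1,1.3,3.3,0,0],[-1,1,2,0,0],[-1,0,0.5,0,0],[-1,0,0,0,0],[-1,0,0,0,0]]]}}

```text
time_s: 14.9
tcp_pos: [0.599, 0.3314, 0.1258]
eef_rot: [180.0, 0.0, -0.9]
contact_force: [0.2, -0.5, -3.0]
gripper_width: 0.0399
gripper_force: 22.0
```

Run:
```python
from h import *
i=r.camera_info('wrist')
im=snap('wrist','w5'); s=r.get_state(); print(s['tcp_pos'],s['eef_rot'],s['gripper_width'])
cv2.imwrite('pics/m5.png',cv2.resize(im[0:340,60:500],None,fx=1.7,fy=1.7))
c=np.array([.5117,.3337]); a=np.radians(-.87); R=np.array([[np.cos(a),-np.sin(a)],[np.sin(a),np.cos(a)]])
for p in [(.156,.057,.015),(.156,-.057,.015),(.13,.031,.015),(.13,-.031,.015)]:
    w=c+R@np.array(p[:2]); print(p,np.round((np.array(proj('wrist',[*w,p[2]],i))-[60,0])*1.7,1))
```

```text
[0.59912819 0.33138772 0.12590637] [ 1.79998961e+02  4.77883714e-03 -9.34351831e-01] 0.039473311197923584
(0.156, 0.057, 0.015) [224.5 205.9]
(0.156, -0.057, 0.015) [492.3 205.5]
(0.13, 0.031, 0.015) [287.7 267.2]
(0.13, -0.031, 0.015) [429.6 267. ]
```

View pics/m5.png

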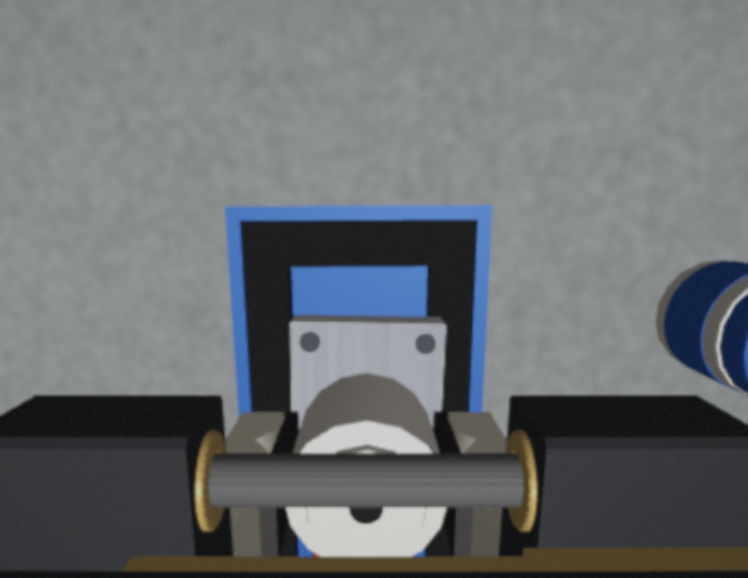

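Tray corners at (226,206) and (492,205) match, and the nest base is square and centred. I lower it.

>>> {"api": "jog_arm", "payload": {"deltas": [[[-1,0,0.1,-2,0],[-1,0,0,-2,0],[-1,0,0,-2,0],[-1,0,0,-1.2,0],[-1,0,0,-0.7,0],[-1,0,0,-0.4,0],[-1,0,0,-0.2,0],[-1,0,0,0,0]]]}}

```text
time_s: 15.95
tcp_pos: [0.5995, 0.3333, 0.0409]
eef_rot: [-180.0, -0.0, -0.9]
contact_force: [0.5, 0.4, -1.5]
gripper_width: 0.0399
gripper_force: 22.0
```

>>> {"api": "jog_arm", "payload": {"deltas": [[[-1,0,0,-0.1,0],[-1,0,0,0,0],[-1,0,0,0,0]]]}}

```text
time_s: 16.32
tcp_pos: [0.5994, 0.3332, 0.0397]
eef_rot: [-180.0, -0.0, -0.9]
contact_force: [-0.5, -0.4, -0.7]
gripper_width: 0.0397
gripper_force: 22.0
```

>>> {"api": "jog_arm", "payload": {"deltas": [[[-1,0,0,-0.05,0],[-1,0,0,0,0],[-1,0,0,0,0]]]}}

```text
time_s: 16.7
tcp_pos: [0.5995, 0.3332, 0.0397]
eef_rot: [-180.0, -0.0, -0.9]
contact_force: [-2.7, -1.5, 5.8]
gripper_width: 0.0397
gripper_force: 22.0
```

>>> {"api": "jog_arm", "payload": {"deltas": [[[0.6,0,0,0,0],[0.6,0,0,0,0],[0.6,0,0,0,0],[0.6,0,0,1,0],[1,0,0,2,0],[1,0,0,3,0],[1,0,-2,3,0],[1,0.4,-4,0,0]]]}}

```text
time_s: 17.7
tcp_pos: [0.6049, 0.2747, 0.1329]
eef_rot: [-179.8, -0.3, -0.8]
contact_force: [1.1, -0.8, -0.4]
gripper_width: 0.0877
gripper_force: 0.0
```

>>> {"api": "jog_arm", "payload": {"deltas": [[[1,0.4,-4,0,0],[1,0.4,-4,0,0],[1,0.4,-2.5,0,0],[1,0,0,0,0],[1,0,0,0,0]]]}}

```text
time_s: 18.32
tcp_pos: [0.6157, 0.1685, 0.1296]
eef_rot: [-180.0, -0.0, -0.9]
contact_force: [0.2, 0.3, 0.1]
gripper_width: 0.0878
gripper_force: 0.0
```

Run:
```python
from h import *
i=r.camera_info('wrist')
im=snap('wrist','w6'); s=r.get_state(); print(s['tcp_pos'],s['eef_rot'],s['time_s'])
se=snap('side','s3'); sc=snap('scene','sc3')
a=cv2.resize(im[150:350,180:380],(266,266)); b=cv2.resize(se[260:420,70:270],(334,266)); cv2.imwrite('pics/m6.png',np.hstack([a,b]))
for p in [(.6155,.1665,.066),(.6155,.1665+.026,.066),(.6155,.1665-.026,.066),(.6155+.026,.1665,.066)]: print(np.round((np.array(proj('wrist',p,i))-[180,150])*1.33,1))
```

```text
[0.61556739 0.16886069 0.12947395] [-1.79979009e+02 -3.36498078e-02 -8.81516924e-01] 18.375
[126.6 109.5]
[ 72.4 110.3]
[180.8 108.6]
[125.7  56.3]
```

View pics/m6.png

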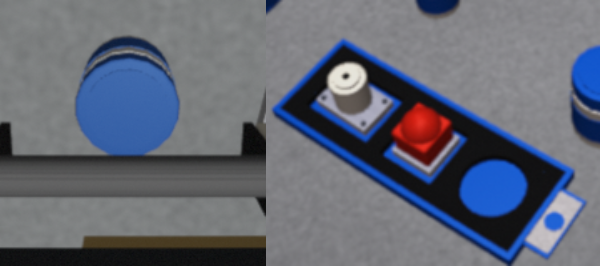

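The nest and dome pad are both home. The blue lid is centred at (127,106) in the crop against (127,109) predicted. I descend on the jar.

>>> {"api": "jog_arm", "payload": {"deltas": [[[1,0.1,-0.2,-2,0],[1,0,0,-2,0],[1,0,0,-2,0],[1,0,0,-1.5,0],[1,0,0,-0.8,0],[1,0,0,-0.4,0],[1,0,0,0,0]]]}}

```text
time_s: 19.35
tcp_pos: [0.6165, 0.1663, 0.0422]
eef_rot: [-180.0, -0.0, -0.9]
contact_force: [0.0, 0.1, 0.1]
gripper_width: 0.0874
gripper_force: 0.0
```

>>> {"api": "jog_arm", "payload": {"deltas": [[[-1,0,0,0,0],[-1,0,0,0,0],[-1,0,0,0,0],[-1,0,0,0,0],[-1,0,0,0,0],[-1,0,0,0,0],[-1,0,0,0,0]]], "force": 20}}

```text
time_s: 20.23
tcp_pos: [0.6166, 0.1664, 0.0423]
eef_rot: [-180.0, -0.0, -0.9]
contact_force: [0.2, 1.6, 2.8]
gripper_width: 0.0518
gripper_force: 20.0
```

>>> {"api": "jog_arm", "payload": {"deltas": [[[-1,0,0,1,0],[-1,0,0,2,0],[-1,0,0,3,0],[-1,0,0,2.5,0],[-1,-1,1,1,0],[-1,-2.4,2,0,0],[-1,-3.2,2.6,0,0],[-1,-3.2,2.6,0,0]]]}}

```text
time_s: 21.22
tcp_pos: [0.5164, 0.2486, 0.1365]
eef_rot: [180.0, 0.1, -0.9]
contact_force: [1.0, 1.1, -2.0]
gripper_width: 0.0511
gripper_force: 20.0
```

>>> {"api": "jog_arm", "payload": {"deltas": [[[-1,-3.2,2.7,0,0],[-1,-3.2,2.7,0,0],[-1,-2.4,2,0,0],[-1,-1.5,1.3,0,0],[-1,0,0,0,0],[-1,0,0,0,0]]]}}

```text
time_s: 21.98
tcp_pos: [0.4151, 0.3349, 0.1368]
eef_rot: [180.0, 0.0, -0.9]
contact_force: [-0.6, -0.2, -2.6]
gripper_width: 0.0517
gripper_force: 20.0
```

>>> {"api": "jog_arm", "payload": {"deltas": [[[-1,0,0,-2,0],[-1,0,0,-2,0],[-1,0,0,-2,0],[-1,0,0,-1.5,0],[-1,0,0,-0.8,0],[-1,0,0,-0.4,0],[-1,0,0,-0.2,0],[-1,0,0,0,0]]]}}

```text
time_s: 22.98
tcp_pos: [0.4155, 0.3354, 0.0484]
eef_rot: [-180.0, -0.0, -0.9]
contact_force: [0.5, -0.1, -1.9]
gripper_width: 0.0517
gripper_force: 20.0
```

>>> {"api": "jog_arm", "payload": {"deltas": [[[-1,0,0,-0.15,0],[-1,0,0,0,0],[-1,0,0,0,0]]]}}

```text
time_s: 23.35
tcp_pos: [0.4154, 0.3353, 0.0467]
eef_rot: [-180.0, -0.0, -0.9]
contact_force: [0.0, 0.8, -1.9]
gripper_width: 0.0517
gripper_force: 20.0
```

>>> {"api": "jog_arm", "payload": {"deltas": [[[-1,0,0,-0.06,0],[-1,0,0,0,0],[-1,0,0,0,0]]]}}

```text
time_s: 23.72
tcp_pos: [0.4155, 0.3353, 0.0462]
eef_rot: [-180.0, -0.0, -0.9]
contact_force: [-0.6, -0.5, 3.4]
gripper_width: 0.0517
gripper_force: 20.0
```

Contact, so I release and go on to the bar pad.

>>> {"api": "jog_arm", "payload": {"deltas": [[[0.6,0,0,0,0],[0.6,0,0,0,0],[0.6,0,0,0,0],[0.6,0,0,1,0],[1,0,0,2,0],[1,0,0,3,0],[1,1,-1,3,0],[1,2.4,-3,0,-0.04]]]}}

```text
time_s: 24.72
tcp_pos: [0.4506, 0.2971, 0.1395]
eef_rot: [-179.7, -0.2, -3.1]
contact_force: [0.4, 0.1, -1.1]
gripper_width: 0.0875
gripper_force: 0.0
```

>>> {"api": "jog_arm", "payload": {"deltas": [[[1,3,-4.2,0,-0.04],[1,3,-4.2,0,-0.04],[1,3,-4.2,0,-0.044],[1,3,-4.2,0,0],[1,3,-4.2,0,0],[1,1.8,-2.7,0,0],[1,0,0,0,0],[1,0,0,0,0]]]}}

```text
time_s: 25.72
tcp_pos: [0.6172, 0.0582, 0.1363]
eef_rot: [-180.0, -0.0, -10.3]
contact_force: [-0.5, 1.0, 0.2]
gripper_width: 0.0875
gripper_force: 0.0
```

Run:
```python
from h import *
i=r.camera_info('wrist')
im=snap('wrist','w7'); s=r.get_state(); print(s['tcp_pos'],s['eef_rot'],s['time_s'])
se=snap('side','s4')
a=im[50:300,140:440]; b=cv2.resize(se[260:420,70:270],(312,250)); c=cv2.resize(se[100:190,240:420],(500,250)); 
cv2.imwrite('pics/m7.png',np.vstack([cv2.copyMakeBorder(np.hstack([a,b]),0,0,0,0,cv2.BORDER_CONSTANT),cv2.copyMakeBorder(c,0,0,0,112,cv2.BORDER_CONSTANT)]))
t=np.radians(-10.3);R=np.array([[np.cos(t),-np.sin(t)],[np.sin(t),np.cos(t)]])
for q in [(.055,.02),(.055,-.02)]: print(np.round(np.array(proj('wrist',[*(np.array([.618,.058])+R@q),.012],i))-[140,50],1))
# panel tray predicted in side view, in crop c pixels
cc=np.array([.5167,-.3287]);t=np.radians(-174.67);R=np.array([[np.cos(t),-np.sin(t)],[np.sin(t),np.cos(t)]])
for q in [(.156,.057),(.156,-.057),(-.156,-.057),(-.156,.057)]: print(q,np.round((np.array(proj('side',[*(cc+R@q),.015]))-[240,100])*2.778+[0,250],1))
```

```text
[0.61703967 0.05868827 0.13628927] [-1.79989197e+02 -4.54094796e-03 -1.02822307e+01] 25.775
[106.8  88.5]
[158.6  88.5]
(0.156, 0.057) [435.2 378.2]
(0.156, -0.057) [398.3 453.6]
(-0.156, -0.057) [ 62.9 350.8]
(-0.156, 0.057) [116.  285.3]
```

View pics/m7.png

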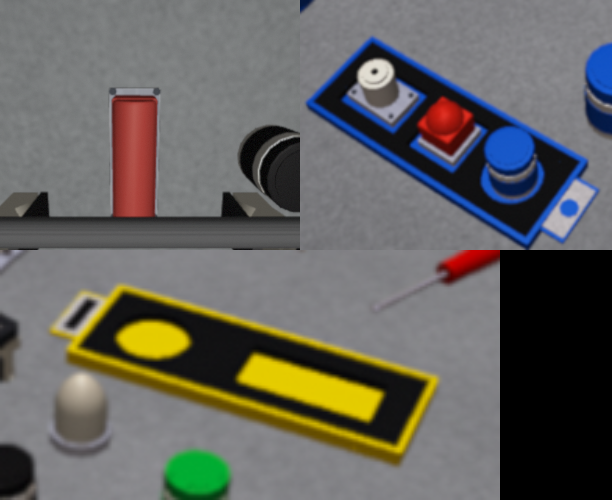

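The blue tray is complete and seated. The bar's end corners at (109,88) and (160,88) sit about 1.5 mm to -y of the estimate. The yellow tray matches within about 2 mm in side view. I descend on the bar.

>>> {"api": "jog_arm", "payload": {"deltas": [[[1,0.1,-0.2,-2,0],[1,0,0,-3,0],[1,0,0,-2,0],[1,0,0,-1.6,0],[1,0,0,-0.9,0],[1,0,0,-0.5,0],[1,0,0,0,0]]]}}

```text
time_s: 26.7
tcp_pos: [0.6185, 0.0563, 0.0361]
eef_rot: [-180.0, -0.0, -10.3]
contact_force: [-0.8, -0.3, 0.3]
gripper_width: 0.0879
gripper_force: 0.0
```

>>> {"api": "jog_arm", "payload": {"deltas": [[[-1,0,0,0,0],[-1,0,0,0,0],[-1,0,0,0,0],[-1,0,0,0,0],[-1,0,0,0,0],[-1,0,0,0,0],[-1,0,0,0,0],[-1,0,0,0,0]]], "force": 28}}

```text
time_s: 27.7
tcp_pos: [0.6186, 0.0564, 0.036]
eef_rot: [-180.0, -0.0, -10.3]
contact_force: [0.0, 2.3, -0.7]
gripper_width: 0.0319
gripper_force: 28.0
```

>>> {"api": "jog_arm", "payload": {"deltas": [[[-1,0,0,1,0],[-1,0,0,2,0],[-1,0,0,3,0],[-1,0,0,3,0],[-1,-0.4,-1,1,0],[-1,-0.8,-2,0,0.024],[-1,-1.4,-3.5,0,0.05],[-1,-1.6,-4,0,0.05]]]}}

```text
time_s: 28.7
tcp_pos: [0.5748, -0.0501, 0.135]
eef_rot: [180.0, 0.1, -3.1]
contact_force: [-0.4, -0.9, -2.5]
gripper_width: 0.0316
gripper_force: 28.0
```

>>> {"api": "jog_arm", "payload": {"deltas": [[[-1,-1.6,-4,0,0.05],[-1,-1.6,-4,0,0.05],[-1,-1.6,-4,0,0.05],[-1,-1.6,-4,0,0],[-1,-1.6,-4,0,0],[-1,-1.6,-4,0,0],[-1,-1.2,-3,0,0],[-1,-0.8,-1.5,0,0]]]}}

```text
time_s: 29.7
tcp_pos: [0.4584, -0.3351, 0.1351]
eef_rot: [-179.9, 0.1, 5.3]
contact_force: [0.3, 0.5, -2.2]
gripper_width: 0.0319
gripper_force: 28.0
```

Run:
```python
from h import *
i=r.camera_info('wrist')
im=snap('wrist','w8'); s=r.get_state(); print(s['tcp_pos'],s['eef_rot'],s['gripper_width'],s['joints'])
cv2.imwrite('pics/w8_b.png',cv2.resize(im[:360],(800,514),interpolation=cv2.INTER_CUBIC))
S=800/560
cc=np.array([.5155,-.3287]);t=np.radians(-174.67);R=np.array([[np.cos(t),-np.sin(t)],[np.sin(t),np.cos(t)]])
for q in [(-.156,-.057,.015),(-.156,.057,.015),(.055-.063,.028,.015),(.055-.063,-.028,.015),(-.096,0,.004)]: print(q,np.round(np.array(proj('wrist',[*(cc+R@q[:2]),q[2]],i))*S,1))
```

```text
[ 0.45794788 -0.33578424  0.13516774] [-1.79957979e+02  1.07303276e-01  5.27613311e+00] 0.0315614128336432 [-1.65093581e+01  1.61703785e+01 -2.13564601e+01  1.01182317e-03
 -5.25883965e+01  1.11784836e+02]
(-0.156, -0.057, 0.015) [ 260.4 -156.2]
(-0.156, 0.057, 0.015) [ 511.7 -156.8]
(-0.008, 0.028, 0.015) [440.4 178.4]
(-0.008, -0.028, 0.015) [334.  178.5]
(-0.096, 0, 0.004) [386.8  -1.3]
```

View pics/w8_b.png

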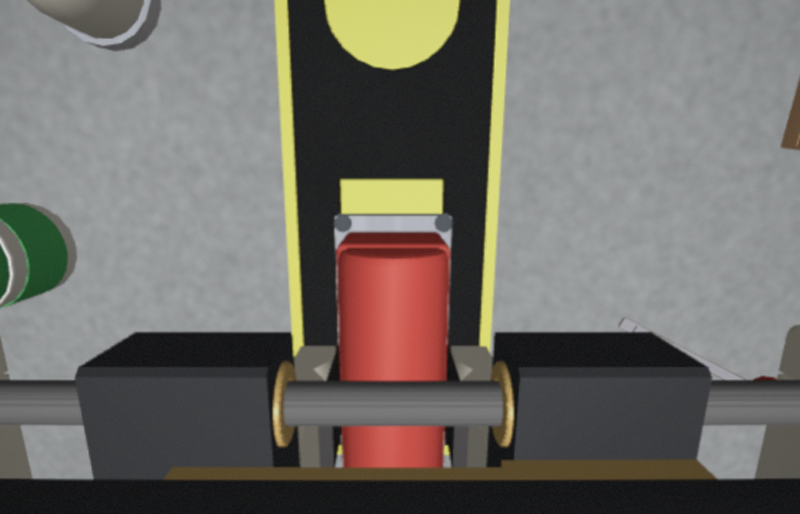

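The pocket edge is at v=179, u 341–443, so its centre is 392 against 387 predicted. That puts the tray about 2.5 mm further to -y, and the bar base (335–452) is already centred on it. I check the bar's offset along x.

Run:
```python
from h import *
i=r.camera_info('wrist'); s=r.get_state(); S=800/560; T=s['tcp_pos']
z=T[2]-.036+.012
a,b=[at('wrist',(u+.5)/S-.5,(v+.5)/S-.5,z,i)[:2] for u,v in ((335,215),(452,215))]
t=np.radians(5.3); d=np.array([np.cos(t),np.sin(t)]); n=np.array([-d[1],d[0]]); m=(a+b)/2
print('end mid rel TCP along,across',(m-T[:2])@d,(m-T[:2])@n,'width',np.linalg.norm(a-b))
a,b=[at('wrist',(u+.5)/S-.5,(v+.5)/S-.5,.004,i)[:2] for u,v in ((341,180),(443,180))]
print('pocket end floor rel TCP',((a+b)/2-T[:2])@d,((a+b)/2-T[:2])@n,'width',np.linalg.norm(a-b),T)
```

```text
end mid rel TCP along,across 0.0545339194527468 -0.0020495026611947963 width 0.039441591934391146
pocket end floor rel TCP 0.06455317747749824 -0.0012873166222778787 width 0.05602434800139072 [ 0.45794788 -0.33578424  0.13516774]
```

>>> {"api": "jog_arm", "payload": {"deltas": [[[-1,0.15,0,-2,0],[-1,0,0,-2,0],[-1,0,0,-2,0],[-1,0,0,-1.6,0],[-1,0,0,-0.9,0],[-1,0,0,-0.5,0],[-1,0,0,-0.3,0],[-1,0,0,0,0]]]}}

```text
time_s: 30.75
tcp_pos: [0.4621, -0.3339, 0.0432]
eef_rot: [180.0, -0.0, 5.4]
contact_force: [-0.6, 0.1, -2.3]
gripper_width: 0.0316
gripper_force: 28.0
```

>>> {"api": "jog_arm", "payload": {"deltas": [[[-1,0,0,-0.15,0],[-1,0,0,0,0],[-1,0,0,0,0]]]}}

```text
time_s: 31.12
tcp_pos: [0.462, -0.3339, 0.0416]
eef_rot: [180.0, -0.0, 5.4]
contact_force: [-0.0, -0.5, -2.8]
gripper_width: 0.0315
gripper_force: 28.0
```

>>> {"api": "jog_arm", "payload": {"deltas": [[[-1,-0.2,-0.25,0,0],[-1,0,0,-0.1,0],[-1,0,0,0,0],[-1,0,0,0,0]]]}}

```text
time_s: 31.62
tcp_pos: [0.4599, -0.3363, 0.0404]
eef_rot: [180.0, -0.0, 5.4]
contact_force: [-0.3, -0.7, -1.9]
gripper_width: 0.0317
gripper_force: 28.0
```

>>> {"api": "jog_arm", "payload": {"deltas": [[[-1,0,0,-0.08,0],[-1,0,0,0,0],[-1,0,0,0,0]]]}}

```text
time_s: 32.0
tcp_pos: [0.46, -0.3363, 0.04]
eef_rot: [180.0, -0.0, 5.4]
contact_force: [-0.9, 1.7, 4.4]
gripper_width: 0.0317
gripper_force: 28.0
```

>>> {"api": "jog_arm", "payload": {"deltas": [[[0.4,0,0,0,0],[0.4,0,0,0,0],[0.4,0,0,0,0],[0.4,0,0,1,0],[1,0,0,3,0],[1,0,0,4,0],[1,0.6,1,2,0],[1,1.4,3,0,0]]]}}

```text
time_s: 33.0
tcp_pos: [0.481, -0.2971, 0.1426]
eef_rot: [179.9, -0.2, 5.3]
contact_force: [-0.3, 0.2, -0.4]
gripper_width: 0.0871
gripper_force: 0.0
```

>>> {"api": "jog_arm", "payload": {"deltas": [[[1,2,4.2,0,0],[1,2,4.2,0,0],[1,2,4.2,0,0],[1,2,4.2,0,0],[1,2,4.2,0,0],[1,1.6,3.3,0,0],[1,0,0,0,0],[1,0,0,0,0]]]}}

```text
time_s: 34.0
tcp_pos: [0.5957, -0.0534, 0.14]
eef_rot: [-180.0, 0.0, 5.4]
contact_force: [-0.2, 0.1, -0.3]
gripper_width: 0.0876
gripper_force: 0.0
```

Run:
```python
from h import *
r.capture('scene')
i=r.camera_info('wrist')
im=snap('wrist','w9'); s=r.get_state(); print(s['tcp_pos'],s['eef_rot'],s['time_s'])
se=snap('side','s5')
a=im[100:300,130:430]; b=cv2.resize(se[100:190,240:420],(400,200)); 
cv2.imwrite('pics/m9.png',np.hstack([a,b]))
for d in [(0,0),(.026,0),(0,.026),(0,-.026)]: print(np.round(np.array(proj('wrist',[.596+d[0],-.053+d[1],.066],i))-[130,100],1))
```

```text
[ 0.5954833  -0.05400644  0.13992562] [1.79999349e+02 1.74215925e-03 5.35493843e+00] 34.1
[141. 126.]
[144.6  87.9]
[102.1 122.5]
[179.7 129.5]
```

View pics/m9.png

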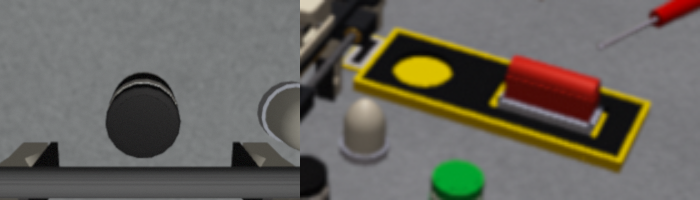

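The bar pad is home. The black lid is centred at about (143,120) against (141,126) predicted, so the jar is about 4 mm further in +x. I correct for that and descend.

>>> {"api": "jog_arm", "payload": {"deltas": [[[1,0.35,-0.1,-2,0],[1,0,0,-3,0],[1,0,0,-2,0],[1,0,0,-1.5,0],[1,0,0,-0.9,0],[1,0,0,-0.4,0],[1,0,0,0,0]]]}}

```text
time_s: 35.02
tcp_pos: [0.5996, -0.0543, 0.0419]
eef_rot: [180.0, -0.0, 5.4]
contact_force: [0.3, 1.1, 0.2]
gripper_width: 0.0879
gripper_force: 0.0
```

>>> {"api": "jog_arm", "payload": {"deltas": [[[-1,0,0,0,0],[-1,0,0,0,0],[-1,0,0,0,0],[-1,0,0,0,0],[-1,0,0,0,0],[-1,0,0,0,0],[-1,0,0,0,0]]], "force": 20}}

```text
time_s: 35.9
tcp_pos: [0.5995, -0.0541, 0.0418]
eef_rot: [-180.0, -0.0, 5.4]
contact_force: [-0.1, 2.0, 2.4]
gripper_width: 0.0519
gripper_force: 20.0
```

>>> {"api": "jog_arm", "payload": {"deltas": [[[-1,0,0,1,0],[-1,0,0,2,0],[-1,0,0,3,0],[-1,0,0,3,0],[-1,0,-1,1,0],[-1,0.1,-2.4,0,0],[-1,0.2,-3.5,0,0],[-1,0.2,-4,0,0]]]}}

```text
time_s: 36.9
tcp_pos: [0.6038, -0.1645, 0.1409]
eef_rot: [-180.0, 0.1, 5.4]
contact_force: [0.3, -0.7, -1.1]
gripper_width: 0.0517
gripper_force: 20.0
```

>>> {"api": "jog_arm", "payload": {"deltas": [[[-1,0.2,-4,0,0],[-1,0.2,-4,0,0],[-1,0.2,-4,0,0],[-1,0,-3,0,0],[-1,0,-1,0,0],[-1,0,0,0,0],[-1,0,0,0,0]]]}}

```text
time_s: 37.78
tcp_pos: [0.6102, -0.3226, 0.1414]
eef_rot: [-180.0, 0.0, 5.4]
contact_force: [0.3, 1.2, -1.8]
gripper_width: 0.0514
gripper_force: 20.0
```

Run:
```python
from h import *
S=800/560
for u,v in ((293,195),(365,130),(245,180)): print('stand',at('side',u/S,v/S,0)[:2].round(3))
i=r.camera_info('wrist')
im=snap('wrist','w10'); s=r.get_state(); print(s['tcp_pos'],s['eef_rot'],s['gripper_width'])
cv2.imwrite('pics/m10.png',im[:340])
t=np.radians(-174.67);R=np.array([[np.cos(t),-np.sin(t)],[np.sin(t),np.cos(t)]]); cc=np.array([.61,-.3226])-R@[-.096,0]
print(cc)
for q in [(-.156,-.057,.015),(-.156,.057,.015),(-.130,0,.015)]: print(q,np.round(np.array(proj('wrist',[*(cc+R@q[:2]),q[2]],i)),1))
```

```text
stand [ 0.8   -0.198]
stand [ 0.804 -0.443]
stand [ 0.901 -0.189]
[ 0.61039612 -0.32237582  0.1415821 ] [-1.79985637e+02  1.01819549e-02  5.44697081e+00] 0.05177423860051213
[ 0.51441509 -0.33151763]
(-0.156, -0.057, 0.015) [199.2 132.5]
(-0.156, 0.057, 0.015) [346.2 132.7]
(-0.13, 0, 0.015) [272.7 166.1]
```

View pics/m10.png

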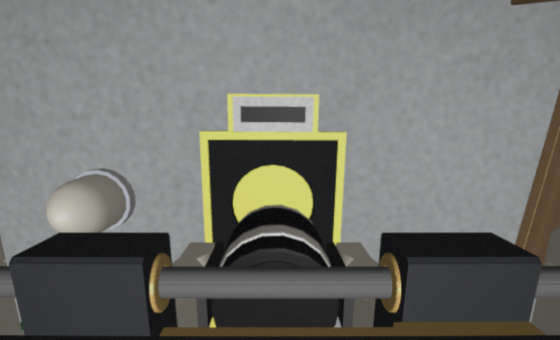

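Tray corners at (200,132) and (346,132) and the pocket edge at (273,165) match the prediction. The stand is well clear, so I lower the jar.

>>> {"api": "jog_arm", "payload": {"deltas": [[[-1,0,0,-2,0],[-1,0,0,-2,0],[-1,0,0,-2,0],[-1,0,0,-1.6,0],[-1,0,0,-0.9,0],[-1,0,0,-0.5,0],[-1,0,0,-0.3,0],[-1,0,0,0,0]]]}}

```text
time_s: 38.83
tcp_pos: [0.6105, -0.3234, 0.0489]
eef_rot: [180.0, -0.0, 5.4]
contact_force: [-0.3, 0.4, -0.8]
gripper_width: 0.0517
gripper_force: 20.0
```

>>> {"api": "jog_arm", "payload": {"deltas": [[[-1,0,0,-0.15,0],[-1,0,0,0,0],[-1,0,0,-0.06,0],[-1,0,0,0,0]]]}}

```text
time_s: 39.33
tcp_pos: [0.6104, -0.3233, 0.0466]
eef_rot: [180.0, -0.0, 5.4]
contact_force: [-0.3, -0.4, -1.7]
gripper_width: 0.0514
gripper_force: 20.0
```

>>> {"api": "jog_arm", "payload": {"deltas": [[[-1,0,0,-0.1,0],[-1,0,0,0,0],[-1,0,0,0,0]]]}}

```text
time_s: 39.7
tcp_pos: [0.6105, -0.3234, 0.0459]
eef_rot: [180.0, -0.0, 5.4]
contact_force: [-1.2, 0.0, 1.7]
gripper_width: 0.0516
gripper_force: 20.0
```

>>> {"api": "jog_arm", "payload": {"deltas": [[[0.6,0,0,0,0],[0.6,0,0,0,0],[0.6,0,0,0,0],[0.6,0,0,1,0],[1,0,0,3,0],[1,0,0,5,0],[1,0,0,5,0],[1,0,0,0,0]]]}}

```text
time_s: 40.7
tcp_pos: [0.6129, -0.3243, 0.192]
eef_rot: [179.8, -0.5, 5.4]
contact_force: [-0.1, 0.2, -0.3]
gripper_width: 0.0879
gripper_force: 0.0
```

Run:
```python
from h import *
se=snap('side','s6'); cv2.imwrite('pics/m11.png',np.vstack([cv2.resize(se[95:275,140:410],(800,533))]) )
s=r.get_state(); print(s['tcp_pos'],s['time_s'],s['gripper_width'])
```

```text
[ 0.61157969 -0.32364766  0.18899333] 40.75 0.08717968666256432
```

View pics/m11.png

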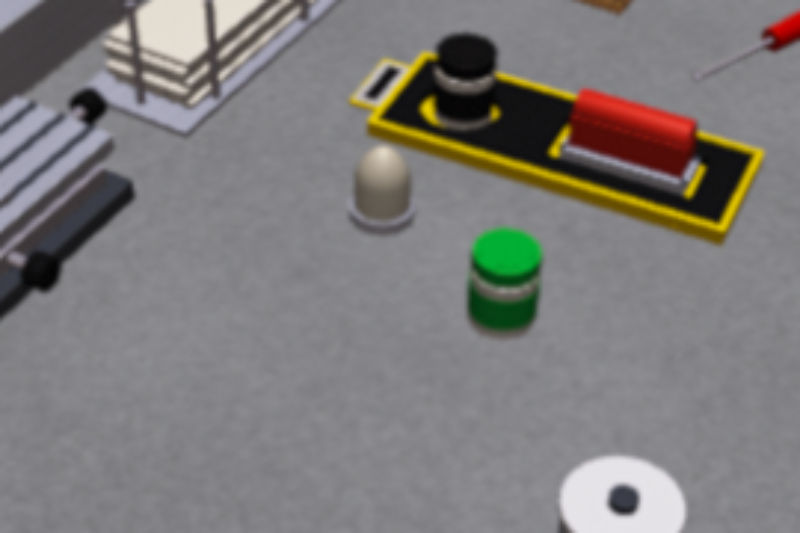

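The black jar at (465,80) and the bar pad at (632,140) stand home in the yellow tray, and the spares are untouched.

```bash
python3 -c "
from plant import r
print(r.close_job())"
```

```text
the job is handed in; nothing more can be done
None
```

Both kits are made up and the job is handed in at about 41 s: dome pad, cap nest and small blue jar are in the blue tray, bar pad and black jar are in the yellow tray, and the spare grey pad and green jar were not touched.

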